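Seat the V cradles on their studs

ROBOT

A 6-joint arm with a two-finger parallel gripper is mounted at the origin on the work surface. World frame = base frame: x ahead of the robot, y to its left, z up, the work surface at z = 0. Lengths are in mm, angles in rad, forces in N, time in s.
With the tool pointing down it reaches from about 375 to 900 mm from the base axis. Payload 3.1 kg.
Tool frame: the origin (TCP) lies midway between the tips of the shut fingers; the grasp point (between the pads) lies 19 mm behind it (hold_point_z is the distance from the TCP to the grasp point, in mm); x points along the fingers, y is the direction in which the jaws open and shut, and the axes are right-handed (so a half turn about x gives the same grasp; the last joint's range is limited). The gripper opens to 85 mm and grips with 20 to 120 N. Pads are 22 mm wide; open, the fingers measure 114 mm over their backs; the gripper's body (76 mm by 85 mm) begins 54 mm behind the grasp point. The pads swing forward as they close: fully open they stand 13 mm farther back than shut.
Start: joints at [-1.355, 0.527, 1.433, -0, 1.181, -0.178], TCP at [239.833, -577.128, 231.31] pointing down, gripper open.
Joint ranges: [-3.08, 3.08], [-0.75, 2.2], [0.22, 2.44], [-1.43, 4.57], [0, 2.65], [-2.85, 2.85]. Speed limits (rad/s): [2.79, 2.79, 3.14, 3.14, 3.14, 3.14].

INTERFACE

Orientations are given as a unit quaternion [x, y, z, w].
In Python, from cell import reach, move_linear, move_joints, set_gripper, sleep, inverse_kinematics, grab_frame, Unreachable, finish_job, look_for, regions_of, pinpoint, read_clock, read_joint_pos, read_qvel, read_joint_torque, read_eef_pos, read_tcp_rot, read_wrist_force, read_ft_torque, read_finger_gap, hold_point_z gives the robot as it stands. Calls block until the motion is done:
- reach(position, orientation): joint-space move of the TCP to a pose.
- move_linear(position, attitude=None, speed=150, f_stop=None): straight line of the TCP; attitude=None keeps the orientation; speed is the mean speed in mm/s. With f_stop (N) it stops when the force on the tool has changed by that much, and returns True; else False.
- move_joints(angles): joint-space move.
- set_gripper(opening): finger opening in mm; the grip force is fixed at half the most; returns when the fingers have stopped.
- sleep(seconds).
- inverse_kinematics(position, orientation): joint angles nearest the present ones, or None.
- grab_frame(name): name is "scene" or "side" or "wrist"; returns a dict with "frame" (480x640x3 uint8, red, green, blue), "range_z" (480x640 float32, mm along the optical axis (not along the pixel's ray), 0 where there is no reading), "K" (3x3 intrinsics, pixels), "R" (3x3) and "t" (3): a world point X has camera coordinates R X + t; the wrist camera has in their place "mount" (4x4, takes a point from camera to tool coordinates, whose origin is the TCP and whose axes are the tool frame's). Camera axes: x right, y down, z forward; pixel columns grow to the right and rows downward; lengths in mm; the calibration is good to about 2 mm. The wrist camera is an equidistant fisheye: a pixel r from the principal point sees the ray r / f radians off the axis. A picture is of the moment at which its call begins: read the wrist's pose just before it.
A pose or a line that the arm cannot do raises Unreachable and nothing moves.
- finish_job(): hands the job in, once; it reports no verdict.
Trained networks look in the newest picture that a camera, given by its name, has taken for a name from the list of things; names that differ only in an ending like _2 or _b are one class to them, and where a whole thing is asked for, a point or a joint stands for the part that bears it (a point fixed in the world has none). Each returns a list of dicts, best first, with "p" (0 to 1); they miss things now and then, are a little off and sometimes report something else, mostly with a low value. They report only what shows in the picture. A call takes as long as a camera call. They do not tell look-alikes from the thing itself.
- look_for(camera, query): "at" ([column, row] in pixels, amid what is visible of it).
- regions_of(camera, query): "region" (480x640 bool, what is visible of it) and "at" ([column, row] in pixels, amid what is visible of it).
- pinpoint(camera, query): "at" ([column, row] in pixels: a listed point, or the origin of a listed thing).
Readings, each from a call of its own:
- read_clock(): time.
- read_joint_pos(): joint angles.
- read_qvel(): joint speeds.
- read_joint_torque(): joint torques, N m.
- read_eef_pos(): TCP position.
- read_tcp_rot(): TCP orientation.
- read_wrist_force(): force on the tool from outside, world axes, zero at the start.
- read_ft_torque(): the same for the moment, N m.
- read_finger_gap(): finger opening in mm.
Only numpy, scipy, OpenCV 4.12 (cv2) and the standard library are available. Lean on these libraries where they do the work, as an engineer would, in place of code of your own. Each camera call takes 0.05 s, during which the arm holds its last target.

TASK

The two V cradles on the welding fixture were only set down: one stands straight on its studs but was never pushed down, the other lies crooked on top of its studs. Straighten the crooked one and feel for its studs along the riser's slot until it drops onto them, with its groove in line with the other, then push both cradles down firmly and evenly until each is fully home, flat on its own riser. Leave the magnet, the tube offcut and the hammer where they lie.

Things in the scene. Friction and masses are not known exactly. Their poses are not given: they have to be found in the camera images.
- cradle_a_mid (a point): centre (half-way up) of one of two alike loose V cradles: plain aluminium block 60 x 60 mm, 45 mm high, about 0.4 kg. A 90-degree V groove, 36 mm wide and 18 mm deep, runs along its y axis across the whole top; on either side of it (+x and -x) a flat land 12 mm wide lies 22.5 mm above this point. z is up. It starts straight on riser a's studs but 9 mm too high
- cradle_b_mid (a point): the same point and axes of the other, alike cradle. It starts on riser b, lying loosely on the flat tops of the studs, 14 mm too high, turned by up to 0.22 rad and shifted by up to 11 mm along riser x and a few mm along y, so that no socket is over its stud
- cradle_a: the cradle of cradle_a_mid; origin at the centre of its underside. In the underside, at x = +-17 and y = +-17 mm, are four square blind sockets, 13.5 mm wide and 16 mm deep, with plain unchamfered mouths
- seat_a (a point): centre of the top face of riser a, 52 to 68 mm above the table, x, y along its sides, z up. Groove and T-slot both run along y (the plate's long direction). A cradle that is home stands flat on this face, square to it either way round, its centre point 22.5 mm above it, on the line x = 0, and up to 10 mm from this point along y, where the studs happen to stand
- seat_b (a point): the same of riser b, an alike riser on the same plate; the two stand 140 to 160 mm apart along y, with parallel axes, and either may be the left one. Where its studs stand along the slot is not given and hardly seen under the cradle: it must be felt
- riser_a: fixed dark steel block 80 (x) x 100 (y) x 25 mm; origin under its centre. In its T-slot a stud plate is clamped, flush with the top, its centre at x = 0 and anywhere within 10 mm of the middle along y. Four studs stand on it at +-17 mm in x and y, 12 mm in diameter, 14 mm high, bevelled to a 9 mm flat end: a socket finds its stud from 2 mm off
- riser_b: riser b, made the same. On its outer side (+x or -x) each stud has a sprung ball. A cradle let down on the studs stops on the balls about 9 mm too high; an even push that rises to about 20 N carries it over them, then it slides down easily to a hard stop. Pushed on one side only it tips and jams
- plate: fixed grey fixture plate 130 (x) x 320 (y) x 15 mm that carries both risers (each riser's top lies 40 mm above this underside); origin at the centre of its underside. It stands level on four levelling screws over a flat sole plate 150 x 350 x 6 mm on the table; the screws' height differs each time, so the plate's underside is 12 to 28 mm above the table
- magnet: bystander: flat arrow-shaped welding magnet, about 95 x 65 x 16 mm, lying on the table beyond the plate as the robot sees it; origin under its middle
- offcut: bystander: offcut of square steel tube, 50 x 50 mm section and 70 mm long, lying on the table beyond the plate; origin at the centre of its underside
- hammer: bystander: chipping hammer, wooden handle, about 230 mm long and 20 mm high (head 110 mm across), lying on the table beside the plate on the left; origin on the underside of the handle
There are look-alikes about, which are no part of the job. Leave any blue or red look-alike of the part that bears cradle_b_mid alone.

How it is judged (in metres and radians):
At the end, for the whole second after the job is handed in: both cradles fully home on the studs of their own risers: centre no more than 1.7 mm above its seated height, within 14 mm of the middle of the riser, tilted less than 0.04 rad, groove along the slot within 0.1 rad (z of cradle_a_mid in the frame of seat_a between 0.02 and 0.0242 m and horizontal distance between cradle_a_mid and seat_a below 0.014 m and angle between each of cradle_a_mid, cradle_b_mid's own z axis and vertical below 0.04 rad and angle between the y axis of cradle_a_mid and the y axis of seat_a, either way round below 0.1 rad and z of cradle_b_mid in the frame of seat_b between 0.02 and 0.0242 m and horizontal distance between cradle_b_mid and seat_b below 0.014 m and angle between the y axis of cradle_b_mid and the y axis of seat_b, either way round below 0.1 rad); the robot touches nothing.
It fails at once if the magnet, the offcut or the hammer is moved by more than 20 mm (distance of any of magnet, offcut, hammer from where it was at the start of the episode above 0.02 m).
It also fails if it takes over 54 s, if anything falls off the work surface, if the arm or the gripper's body presses on something with over 40 N, if the wrist force passes 120 N, or if a joint passes its speed limit or range.

## Working session

There is one attempt and no reset: what is moved stays moved. The work goes in short steps, each a Python script; the robot and the scene stay as the last script left them, time stands still between calls to the robot, and variables do not carry over. Pictures are saved under pics/ and viewed, and the job is handed in when it is done.

```bash
ls; mkdir -p pics
python3 - <<'E'
from cell import *
import cv2, numpy as np
for n in ["scene","side"]:
    f=grab_frame(n); cv2.imwrite(f"pics/{n}0.png",f["frame"][:,:,::-1])
    print(n,f["K"].tolist(),f["R"].round(3).tolist(),f["t"].round(1).tolist())
    for q in ["cradle_a_mid","seat_a","riser_a","plate"]:
        try:
            print(q,"look",[(np.round(d["at"]).tolist(),round(d["p"],2)) for d in look_for(n,q)],"pin",[(np.round(d["at"],1).tolist(),round(d["p"],2)) for d in pinpoint(n,q)])
        except Exception as e: print(q,e)
print(read_clock(),hold_point_z() if callable(hold_point_z) else hold_point_z)
E
```

```text
pics
scene [[457.3235535071976, 0.0, 313.82938101874817], [0.0, 457.3235535071976, 236.78871295487562], [0.0, 0.0, 1.0]] [[-0.678, 0.735, 0.004], [0.638, 0.591, -0.494], [-0.366, -0.332, -0.87]] [300.1, -413.5, 1294.2]
cradle_a_mid look [([267.0, 208.0], 0.76)] pin [([270.1, 207.5], 0.58)]
seat_a look [([330.0, 256.0], 0.94), ([265.0, 221.0], 0.93), ([237.0, 277.0], 0.39)] pin [([269.9, 210.5], 0.79), ([326.6, 241.6], 0.69), ([270.1, 208.8], 0.52)]
riser_a look [([331.0, 257.0], 0.7), ([266.0, 225.0], 0.63), ([270.0, 204.0], 0.61), ([411.0, 323.0], 0.57)] pin [([271.4, 220.9], 0.85), ([331.9, 249.1], 0.64), ([416.2, 303.6], 0.39)]
plate look [([297.0, 240.0], 0.71)] pin [([299.0, 236.0], 0.75)]
side [[565.0543968505254, 0.0, 315.6877424752755], [0.0, 565.0543968505254, 244.01652845182326], [0.0, 0.0, 1.0]] [[-0.771, -0.637, 0.011], [-0.394, 0.462, -0.795], [0.501, -0.617, -0.607]] [536.9, 235.7, 778.4]
cradle_a_mid look [([346.0, 205.0], 0.86)] pin [([348.0, 199.5], 0.94)]
seat_a look [([355.0, 232.0], 0.88), ([318.0, 281.0], 0.88)] pin [([313.5, 264.1], 0.88), ([351.0, 217.2], 0.84)]
riser_a look [([354.0, 231.0], 0.72), ([320.0, 281.0], 0.61)] pin [([345.6, 226.5], 0.86)]
plate look [([337.0, 285.0], 0.6)] pin [([332.1, 255.5], 0.76)]
0.9 18.700000000000003
```

View pics/scene0.png

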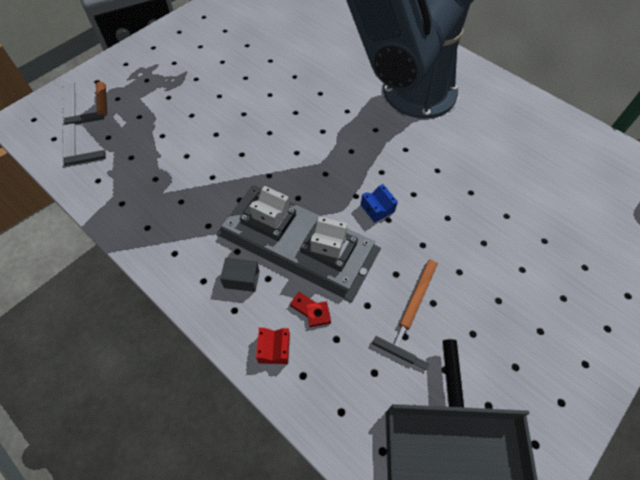

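View pics/side0.png

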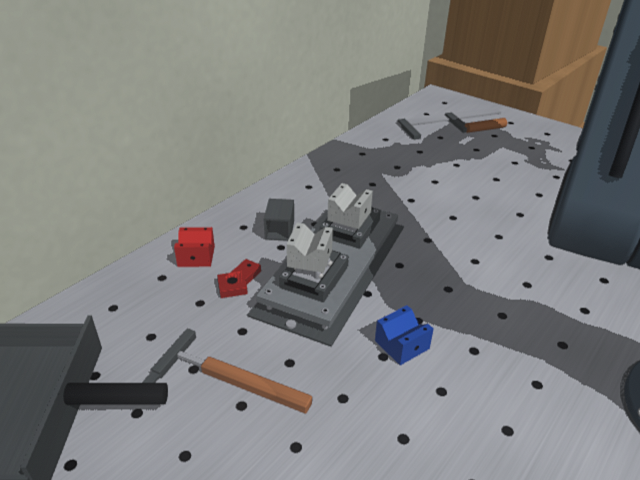

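The two bare aluminium cradles stand on the risers at scene (268,205) and (328,238), side (350,205) and (310,250). The look-alikes are a blue one at scene (380,203) and a red one at (272,345). The magnet is at (312,309), the offcut at (240,272) and the hammer at (415,310). Next: close crops and depth.

```bash
cat > h.py <<'E'
from cell import *
import cv2, numpy as np
from scipy.spatial.transform import Rotation as Rn
def cloud(f):
    z=f["range_z"]; K=f["K"]; v,u=np.mgrid[:480,:640]
    X=np.stack([(u-K[0,2])/K[0,0]*z,(v-K[1,2])/K[1,1]*z,z],-1)
    W=(X-f["t"])@f["R"]; W[z<=0]=np.nan
    return W
E
python3 - <<'E'
from h import *
ims=[]
for n,(c0,c1,r0,r1) in dict(scene=(210,400,170,310),side=(240,420,170,350)).items():
    f=grab_frame(n); W=cloud(f); np.save(n+"_W.npy",W); np.save(n+"_im.npy",f["frame"])
    ims.append(cv2.resize(f["frame"][r0:r1,c0:c1,::-1],(400,int(400*(r1-r0)/(c1-c0))),interpolation=cv2.INTER_CUBIC))
    pts=W[r0:r1,c0:c1].reshape(-1,3); pts=pts[np.isfinite(pts).all(1)]
    h,e=np.histogram(pts[:,2],np.arange(-6,140,3)); print(n,[(int(a),int(b)) for a,b in zip(e,h) if b>40])
    top=pts[pts[:,2]>85]; print(top.min(0).round(),top.max(0).round(),len(top))
m=max(i.shape[0] for i in ims)
cv2.imwrite("pics/crop1.png",np.hstack([cv2.copyMakeBorder(i,0,m-i.shape[0],0,0,0) for i in ims]))
for n in ["scene","side"]:
    for q in ["cradle_a_mid","seat_a","plate"]:
        for d in regions_of(n,q):
            W=np.load(n+"_W.npy")[d["region"]]; W=W[np.isfinite(W).all(1)]
            print(n,q,round(d["p"],2),np.round(d["at"]),d["region"].sum(),np.percentile(W,[2,50,98],axis=0).round().tolist() if len(W) else None)
E
```

```text
scene [(-6, 1093), (-3, 7906), (0, 5509), (3, 1254), (6, 642), (9, 104), (12, 200), (15, 271), (18, 84), (21, 50), (24, 115), (27, 165), (30, 196), (33, 323), (36, 1976), (39, 1637), (42, 379), (45, 272), (48, 568), (51, 188), (54, 80), (57, 67), (60, 424), (63, 699), (66, 92), (78, 45), (81, 46), (84, 58), (87, 42), (90, 58), (93, 48), (96, 59), (99, 103), (102, 138), (105, 172), (108, 190), (111, 204), (114, 244), (117, 323), (120, 252), (123, 136)]
[536. -17.  85.] [640. 203. 127.] 2009
side [(-6, 141), (-3, 7585), (0, 8041), (3, 1690), (6, 1442), (9, 143), (12, 130), (15, 301), (18, 64), (21, 59), (24, 167), (27, 354), (30, 355), (33, 347), (36, 1521), (39, 2329), (42, 540), (45, 431), (48, 588), (51, 250), (54, 171), (57, 154), (60, 290), (63, 1311), (66, 142), (72, 68), (75, 88), (78, 107), (81, 124), (84, 120), (87, 122), (90, 127), (93, 130), (96, 128), (99, 160), (102, 183), (105, 252), (108, 261), (111, 234), (114, 267), (117, 396), (120, 259), (123, 244)]
[534. -16.  85.] [637. 206. 126.] 2835
scene cradle_a_mid 0.91 [269. 209.] 1074 [[572.0, -12.0, 75.0], [606.0, 24.0, 109.0], [639.0, 53.0, 120.0]]
scene seat_a 0.65 [298. 240.] 3930 [[501.0, -73.0, 27.0], [612.0, 89.0, 39.0], [679.0, 242.0, 42.0]]
scene seat_a 0.58 [264. 222.] 882 [[561.0, -47.0, 39.0], [631.0, 30.0, 63.0], [655.0, 65.0, 101.0]]
scene seat_a 0.57 [331. 256.] 813 [[524.0, 109.0, 42.0], [592.0, 185.0, 63.0], [617.0, 213.0, 68.0]]
scene plate 0.95 [296. 241.] 3922 [[499.0, -74.0, 26.0], [611.0, 90.0, 39.0], [679.0, 241.0, 42.0]]
side cradle_a_mid 0.62 [346. 205.] 1418 [[568.0, -11.0, 75.0], [596.0, 39.0, 105.0], [629.0, 56.0, 120.0]]
side seat_a 0.83 [318. 283.] 1456 [[518.0, 110.0, 41.0], [542.0, 198.0, 63.0], [592.0, 217.0, 66.0]]
side seat_a 0.76 [356. 231.] 862 [[556.0, -39.0, 42.0], [575.0, 50.0, 63.0], [630.0, 64.0, 66.0]]
side plate 0.89 [337. 286.] 4311 [[491.0, -69.0, 7.0], [546.0, 172.0, 39.0], [658.0, 250.0, 42.0]]
```

View pics/crop1.png

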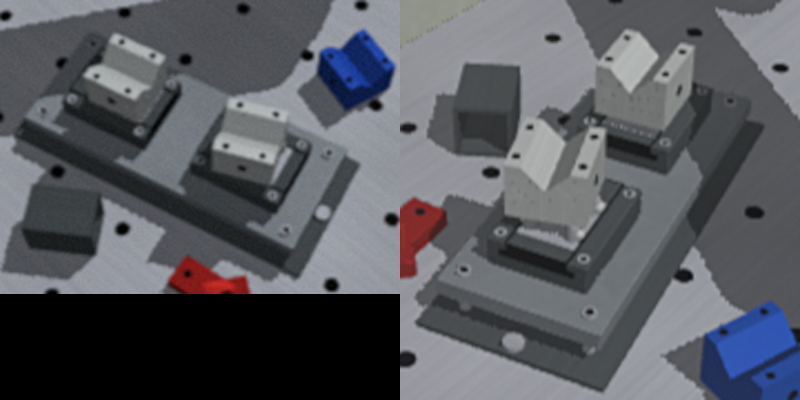

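```bash
cat > fit.py <<'E'
from h import *
from scipy.optimize import least_squares
def boxsdf(P,hx,hy,hz):
    q=np.abs(P)-[hx,hy,hz]
    return np.linalg.norm(np.maximum(q,0),axis=1)+np.minimum(q.max(1),0)
def loc(P,x,y,z,yaw):
    c,s=np.cos(yaw),np.sin(yaw); d=P-[x,y,z]
    return np.stack([d[:,0]*c+d[:,1]*s,-d[:,0]*s+d[:,1]*c,d[:,2]],1)
def crad(P,p):
    L=loc(P,*p); b=boxsdf(L,30,30,22.5)
    v=((L[:,2]-4.5)-np.abs(L[:,0]))/np.sqrt(2)  # >0 inside V
    return np.maximum(b,v)
def fit_crad(W,x,y,z,yaw):
    p=np.array([x,y,z,yaw],float)
    for it in range(3):
        L=loc(W,*p); m=(np.abs(L[:,:2])<42).all(1)&(L[:,2]>-12)&(L[:,2]<35)
        r=least_squares(lambda q:crad(W[m],q),p,loss='soft_l1',f_scale=1.0,x_scale=[1,1,1,.03]); p=r.x
    return p,np.median(np.abs(r.fun)),m.sum()
def fit_riser(W,x,y,yaw,zt):
    # both risers jointly: xa,ya, dist, yaw, ztop
    p=np.array([x,y,150.,yaw,zt],float)
    def res(q,P,lab):
        c,s=np.cos(q[3]),np.sin(q[3])
        o=np.array([q[0],q[1]])
        out=[]
        for k in (0,1):
            cx,cy=o+k*q[2]*np.array([-s,c])
            out.append(boxsdf(loc(P[lab==k],cx,cy,q[4]-12.5,q[3]),40,50,12.5))
        return np.concatenate(out)
    for it in range(3):
        c,s=np.cos(p[3]),np.sin(p[3]); P=[];lab=[]
        for k in (0,1):
            L=loc(W,p[0]-s*k*p[2],p[1]+c*k*p[2],p[4],p[3])
            inc=(np.abs(L[:,0])<46)&(np.abs(L[:,1])<56)&(L[:,2]<2.5)&(L[:,2]>-21)
            P.append(W[inc]);lab+= [k]*inc.sum()
        P=np.vstack(P);lab=np.array(lab)
        r=least_squares(lambda q:res(q,P,lab),p,loss='soft_l1',f_scale=1.0,x_scale=[1,1,1,.03,1]); p=r.x
    return p,np.median(np.abs(r.fun)),len(P)
E
python3 - <<'E'
from fit import *
Ws=[np.load(n+"_W.npy").reshape(-1,3) for n in("scene","side")]
Ws=[w[np.isfinite(w).all(1)] for w in Ws]; 
for w in Ws+[np.vstack(Ws)]:
    best=min((fit_riser(w,606,15,y,64) for y in(-.2,0.,.2,.4)),key=lambda t:t[1]); print("riser",best[0].round(3),round(best[1],2),best[2])
    p=best[0];c,s=np.cos(p[3]),np.sin(p[3])
    for k,(zz) in ((0,p[4]+31.5),(1,p[4]+36.5)):
        f=min((fit_crad(w,p[0]-s*k*p[2],p[1]+c*k*p[2],zz,p[3]+d) for d in(-.2,0,.2)),key=lambda t:t[1])
        q=f[0]; L=loc(q[None,:3],p[0]-s*k*p[2],p[1]+c*k*p[2],p[4],p[3])
        print(" crad",q.round(3),round(f[1],2),f[2],"rel",L.round(1),"dyaw",round(q[3]-p[3],3))
E
```

```text
riser [6.05738e+02 9.02100e+00 1.53902e+02 2.47000e-01 6.37580e+01] 0.71 1561
 crad [6.03655e+02 1.74680e+01 9.52530e+01 2.44000e-01] 0.61 984 rel [[ 0.   8.7 31.5]] dyaw -0.003
 crad [5.75547e+02 1.61968e+02 1.00281e+02 4.48000e-01] 0.69 1027 rel [[ 8.1  1.8 36.5]] dyaw 0.201
riser [6.05167e+02 1.17290e+01 1.53806e+02 2.47000e-01 6.44440e+01] 0.65 2560
 crad [6.03037e+02 2.03200e+01 9.58680e+01 2.45000e-01] 0.6 1237 rel [[ 0.   8.9 31.4]] dyaw -0.002
 crad [5.74905e+02 1.64592e+02 1.00877e+02 4.52000e-01] 0.55 1546 rel [[ 8.   1.8 36.4]] dyaw 0.206
riser [6.05244e+02 1.10520e+01 1.54213e+02 2.46000e-01 6.42130e+01] 0.76 4138
 crad [6.03117e+02 1.97080e+01 9.55750e+01 2.45000e-01] 0.72 2223 rel [[ 0.   8.9 31.4]] dyaw -0.002
 crad [5.74722e+02 1.64307e+02 1.00633e+02 4.50000e-01] 0.66 2576 rel [[ 7.8  1.9 36.4]] dyaw 0.204
```

```bash
cat >> h.py <<'E'
YAW=0.2465; SB=np.array([567.7,160.4]); ZR=64.1
def quat(yaw,flip=0):
    y=np.array([np.cos(yaw),np.sin(yaw),0.])*(-1 if flip else 1); x=np.array([0,0,-1.]); z=np.cross(x,y)
    return Rn.from_matrix(np.stack([x,y,z],1)).as_quat()
E
python3 - <<'E'
from h import *
print(read_eef_pos(),Rn.from_quat(read_tcp_rot()).as_matrix().round(2).tolist(), read_clock())
for fl in (0,1):
    for yaw in (.45,.2465): print(fl,yaw,np.round(inverse_kinematics([574.8,164.3,200],quat(yaw,fl)),2), np.round(inverse_kinematics([603,19.7,200],quat(yaw,fl)),2))
Ws=[np.load(n+"_W.npy").reshape(-1,3) for n in("scene","side")]
im=[np.load(n+"_im.npy").reshape(-1,3) for n in("scene","side")]
from fit import loc
for w,i in zip(Ws,im):
    L=loc(w,*SB,ZR,YAW); m=(abs(L[:,0])<30)&(abs(L[:,1])<40)&(L[:,2]>3)&(L[:,2]<13)
    print(m.sum(), np.c_[L[m].round(1),i[m]][:60].tolist())
E
```

```text
[ 239.8005476  -577.14020448  231.30381523] [[0.0, 0.38, -0.92], [0.0, -0.92, -0.38], [-1.0, -0.0, -0.0]] 1.3
0 0.45 [ 0.09  0.53  1.54  0.    1.08 -0.36] [-0.15  0.53  1.52  0.    1.09 -0.6 ]
0 0.2465 [ 0.09  0.53  1.54 -0.    1.08 -0.15] [-0.15  0.53  1.52 -0.    1.09 -0.4 ]
1 0.45 [ 0.09  0.53  1.54 -0.    1.08  2.78] [-0.15  0.53  1.52 -0.    1.09  2.54]Traceback (most recent call last):
  File "<stdin>", line 4, in <module>
    return _wrapfunc(a, 'round', decimals=decimals, out=out)
    return _wrapit(obj, method, *args, **kwds)
    result = getattr(arr, method)(*args, **kwds)
TypeError: unsupported operand type(s) for *: 'NoneType' and 'float'
```

Choice: the bare aluminium cradle at scene (328,238), which is turned 0.20 rad and 14 mm high, so it is cradle b. The straight one at (268,205) is 9 mm high, so it is a. I reject the blue one at (380,203) and the red one at (272,345); the close crop agrees. I'm moving above b.

Run:
```python
from h import *
reach([575.2,163.3,215],quat(.45)); f=grab_frame("wrist"); cv2.imwrite("pics/w1.png",f["frame"][:,:,::-1]); print(f["K"].round(1).tolist(),f["mount"].round(3).tolist(),read_clock(),read_eef_pos(),read_finger_gap())
print([ (np.round(d["at"],1).tolist(),round(d["p"],2)) for d in pinpoint("wrist","cradle_b_mid")])
```

```text
[[371.6, 0.0, 320.8], [0.0, 371.6, 240.9], [0.0, 0.0, 1.0]] [[0.001, -0.287, 0.958, -142.305], [1.0, -0.001, -0.001, 0.041], [0.001, 0.958, 0.287, -72.819], [0.0, 0.0, 0.0, 1.0]] 4.2083 [575.55030731 162.44938835 215.00456103] 85.35831210981036
[([147.4, 134.6], 0.9), ([320.5, 235.5], 0.7), ([533.6, 256.3], 0.65)]
```

View pics/w1.png

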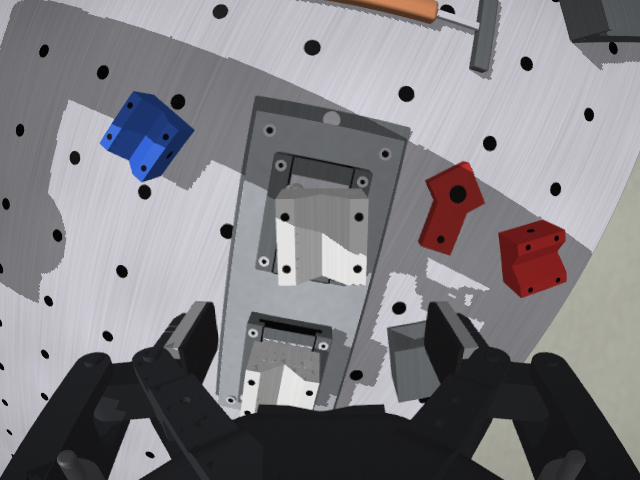

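The cradle is at (321,240), square in the wrist view and midway between the fingers at columns 215 and 428. I'm going down to grip it.

Run:
```python
from h import *
f0=read_wrist_force()
hit=move_linear([575.2,163.3,91],quat(.45),speed=120,f_stop=12); print("hit",hit,read_eef_pos(),read_wrist_force()-f0)
set_gripper(50); print("gap",read_finger_gap(),read_wrist_force()-f0,read_clock())
move_linear([575.2,163.3,150],speed=120); print(read_finger_gap(),read_wrist_force()-f0)
c,s=np.cos(YAW),np.sin(YAW)
reach([SB[0],SB[1],150],quat(YAW)); sleep(.1)
print(read_eef_pos(),read_clock())
for n in ("scene","side","wrist"):
    p=read_eef_pos();f=grab_frame(n); np.savez(f"{n}_1.npz",im=f["frame"],W=cloud(f) if n!="wrist" else 0,d=f["range_z"],p=p); cv2.imwrite(f"pics/{n}_1.png",f["frame"][:,:,::-1])
from fit import fit_crad,loc
p=read_eef_pos()
for n in("scene","side"):
    w=np.load(f"{n}_1.npz")["W"].reshape(-1,3); w=w[np.isfinite(w).all(1)]
    q,e,k=fit_crad(w,p[0],p[1],p[2]+32-22.5,YAW); print(n,"cradle-TCP in riser axes",loc(q[None,:3],*p,YAW).round(2),q[3]-YAW,e,k)
    L=loc(w,*SB,ZR,YAW); m=(abs(L[:,0])<32)&(abs(L[:,1])<40)&(L[:,2]>3)&(L[:,2]<17); np.set_printoptions(suppress=True)
    print(L[m].round(1).tolist()[:70])
a=np.load("scene_1.npz")["im"][200:280,280:380];b=np.load("side_1.npz")["im"][190:310,240:390]
cv2.imwrite("pics/crop2.png",np.hstack([cv2.resize(a,(400,320),interpolation=2),cv2.resize(b,(400,320),interpolation=2)])[:,:,::-1])
```

```text
hit False [575.85186873 163.37320821  91.74131977] [-0.07464778 -0.69249978 -0.41925105]
gap 58.72816060026652 [-0.92007741 -0.61318058  5.19255125] 5.8
59.33764488364418 [-0.36658517 -0.36612866 -3.4111599 ]
[567.67340775 160.40887918 149.29386209] 6.85
scene cradle-TCP in riser axes [[-0.37 -1.35  7.8 ]] 0.009676254027636277 0.6972242373377782 594
[[0.8, -34.9, 3.4], [-17.6, 17.7, 15.1], [-19.8, 19.1, 12.9], [-21.0, 20.9, 12.6], [-23.7, 22.1, 9.4], [-15.8, 18.7, 14.4], [-18.8, 19.7, 10.7], [-18.4, 22.1, 13.3], [-19.9, 23.8, 12.4], [-22.3, 25.2, 9.9], [-4.0, -10.7, 3.4], [-13.5, 17.6, 12.7], [-14.5, 19.4, 12.7], [-16.7, 20.8, 10.6], [-15.3, 23.6, 15.0], [-16.0, 25.6, 15.7], [-20.1, 26.3, 9.8], [-10.6, 18.9, 14.1], [-10.6, 21.2, 16.0], [-13.2, 22.4, 13.0], [-13.0, 24.7, 15.3], [-15.0, 26.2, 13.4], [-20.4, 26.5, 5.2], [2.3, -12.2, 3.3], [-12.3, 18.5, 6.7], [-11.9, 20.9, 9.5], [-10.7, 23.7, 13.7], [-12.2, 25.3, 12.7], [-13.6, 27.0, 12.0], [14.0, -27.7, 4.0], [-10.9, 19.3, 5.3], [-10.7, 21.7, 7.6], [-12.3, 23.3, 6.5], [-14.0, 24.9, 5.2], [17.4, -16.4, 14.7], [15.9, -14.7, 13.9], [14.8, 
[... 1477 characters left out ...]
], [13.8, -4.5, 12.1], [12.0, -4.4, 12.9], [12.2, -8.7, 9.7], [10.9, -9.8, 9.4], [23.1, -4.7, 6.6], [21.8, -5.9, 6.2], [19.9, -5.7, 7.1], [16.9, -3.3, 9.9], [15.2, -3.6, 10.2], [13.7, -4.1, 10.4], [12.8, -6.1, 9.3], [11.8, -7.9, 8.4], [11.8, -11.7, 5.6], [-14.3, -9.7, 16.3], [-15.0, -12.2, 14.7], [-15.5, -15.0, 12.9], [-17.1, -15.5, 13.1], [21.2, -4.6, 5.3], [19.3, -4.5, 6.0], [16.6, -2.7, 8.2], [14.7, -2.5, 9.1], [14.0, -4.9, 7.6], [12.7, -6.1, 7.2], [11.8, -7.9, 6.3], [11.4, -10.9, 4.2], [-12.6, -9.6, 13.7], [-14.7, -8.9, 14.9], [-15.7, -10.8, 13.9], [-17.0, -11.8, 13.6], [-18.4, -12.8, 13.4], [-20.1, -12.9, 14.0], [18.8, -3.5, 4.8], [16.9, -3.3, 5.7], [15.5, -4.2, 5.5], [13.6, -4.0, 6.3]]
```

View pics/crop2.png

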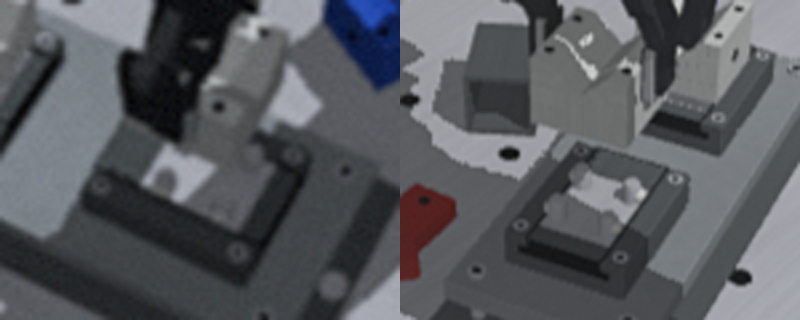

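Run:
```python
from fit import *
for n in("scene","side"):
    w=np.load(f"{n}_1.npz")["W"].reshape(-1,3); w=w[np.isfinite(w).all(1)]
    L=loc(w,*SB,ZR,YAW); m=(abs(L[:,0])<32)&(abs(L[:,1])<42)&(L[:,2]>4)&(L[:,2]<18); P=L[m]
    def res(q):
        d=[]
        for sx in(-17,17):
            for sy in(-17,17):
                D=P-[q[0]+sx,q[1]+sy,q[2]]; r=np.hypot(D[:,0],D[:,1]); h=14
                d.append(np.maximum.reduce([r-6,D[:,2]-h,(r-4.5+ (D[:,2]-h))*0.707 ]))
        return np.min(d,0)
    out=[]
    for y0 in range(-12,13,2):
        r=least_squares(res,[0,y0,0],loss='soft_l1',f_scale=1.0); out.append((r.cost,r.x.round(2).tolist()))
    out.sort(); print(n,m.sum(),out[:4])
```

```text
scene 101 [(np.float64(60.16007258347562), [1.12, 4.53, 0.1]), (np.float64(60.160072593306), [1.12, 4.53, 0.1]), (np.float64(60.16007266329471), [1.12, 4.53, 0.1]), (np.float64(60.160072814737624), [1.12, 4.53, 0.1])]
side 260 [(np.float64(119.46333701591448), [-0.35, 7.4, 0.28]), (np.float64(119.46333701593434), [-0.35, 7.4, 0.28]), (np.float64(119.46333701616408), [-0.35, 7.4, 0.28]), (np.float64(119.4633370163028), [-0.35, 7.4, 0.28])]
```

View pics/side_1.png

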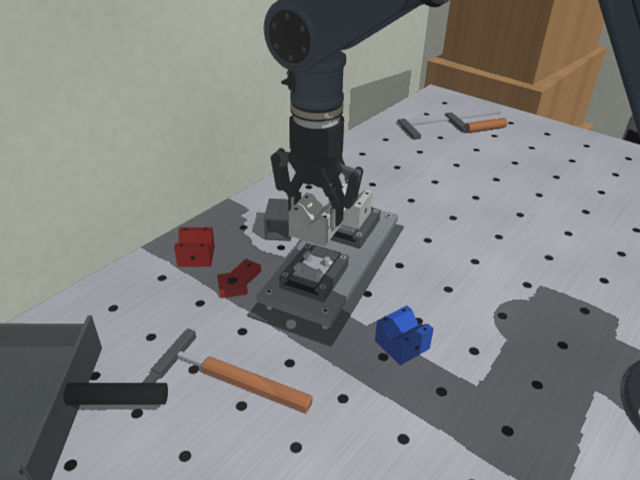

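```bash
cat >> h.py <<'E'
c,s=np.cos(YAW),np.sin(YAW)
def P(x,y,z): return [SB[0]+c*x-s*y,SB[1]+s*x+c*y,z]
def rel():
    p=read_eef_pos(); d=p[:2]-SB; return np.round([c*d[0]+s*d[1],-s*d[0]+c*d[1],p[2]],2)
E
python3 - <<'E'
from h import *
move_linear(P(.6,6,105),quat(YAW),speed=80); sleep(.15); f0=read_wrist_force(); m0=read_ft_torque(); print(rel(),f0)
h=move_linear(P(.6,6,84),speed=25,f_stop=8); sleep(.1); print(h,rel(),read_wrist_force()-f0,read_ft_torque()-m0,read_finger_gap(),read_clock())
E
```

```text
[  1.15   5.87 105.63] [-0.49432044  0.31837675 -4.86736807]
True [ 0.55  5.94 86.72] [ 0.57550514  0.55818465 10.09901265] [-0.07745392  0.00334911  0.0038789 ] 58.709275095628016 8.6667
```

It stopped on the balls at TCP z 86.7, exactly 9 mm above the home value I worked out, so the sockets are on the studs. I'm pushing down while holding it level.

Run:
```python
from h import *
f0=read_wrist_force(); m0=read_ft_torque()
h=move_linear(P(.55,5.95,74),speed=20,f_stop=45); print(h,rel(),read_wrist_force()-f0,read_ft_torque()-m0); sleep(.2); print(rel(),read_wrist_force()-f0,read_finger_gap(),read_clock())
```

```text
False [ 0.56  5.93 78.13] [-7.91535126 -3.88087292 20.63962106] [-0.23090078  0.81759298  0.01934535]
[ 0.55  5.93 78.1 ] [-8.69400356 -3.08454633 19.96687407] 59.06048126127418 9.5917
```

Run:
```python
from h import *
from fit import *
p=rel(); move_linear(P(.55,5.95,78),speed=60); set_gripper(85); print(rel(),read_clock())
move_linear(P(.6,6,150),speed=200); 
cz=np.array([603.4,18.9]) # cradle a xy
reach([cz[0],cz[1],170],quat(YAW)); print(read_clock())
f=grab_frame("wrist"); cv2.imwrite("pics/w2.png",f["frame"][:,:,::-1])
for n in("scene","side"):
    f=grab_frame(n); cv2.imwrite(f"pics/{n}_2.png",f["frame"][:,:,::-1]); w=cloud(f).reshape(-1,3); w=w[np.isfinite(w).all(1)]
    q,e,k=fit_crad(w,*P(.6,6,ZR+22.5),YAW); print(n,"b",loc(q[None,:3],*SB,ZR,YAW).round(2),round(q[3]-YAW,3),round(e,2),k)
    q,e,k=fit_crad(w,*cz,ZR+31.5,YAW); print(n,"a",q.round(2),round(q[2]-ZR,2),round(e,2),k)
    r=fit_riser(w,605.3,11,YAW,64); print(r[0].round(3))
```

```text
[ 0.57  5.9  77.52] 10.225
11.3917
scene b [[-0.25  5.   22.3 ]] 0.0 0.63 1014
scene a [6.0368e+02 1.7590e+01 9.5220e+01 2.5000e-01] 31.12 0.66 971
[6.05751e+02 8.98200e+00 1.53985e+02 2.47000e-01 6.37780e+01]
side b [[-0.24  7.62 23.14]] -0.002 0.57 1623
side a [6.0297e+02 2.0310e+01 9.5960e+01 2.5000e-01] 31.86 0.6 1242
[6.05202e+02 1.15830e+01 1.54082e+02 2.47000e-01 6.44340e+01]
```

View pics/w2.png

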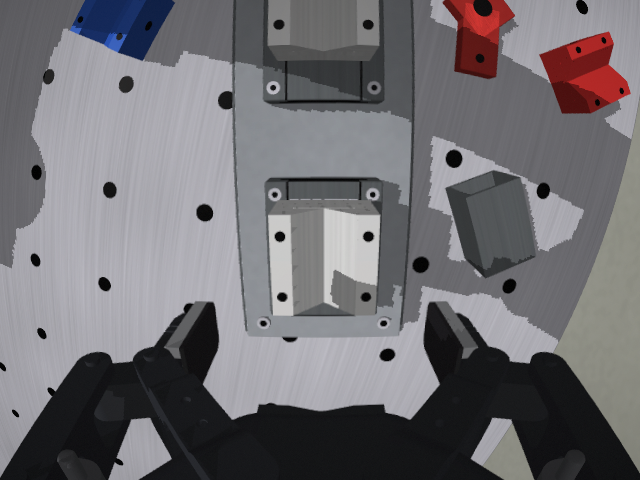

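Run:
```python
from h import *
A=[604.2,18.8]; q=quat(YAW)
f0=read_wrist_force(); h=move_linear(A+[86],q,speed=100,f_stop=12); print(h,read_eef_pos().round(2))
set_gripper(50); sleep(.1); print("gap",read_finger_gap(),read_eef_pos().round(2),(read_wrist_force()-f0).round(1),read_ft_torque().round(2))
h=move_linear(A+[72],speed=20,f_stop=45); sleep(.2); print(h,read_eef_pos().round(2),(read_wrist_force()-f0).round(1),read_ft_torque().round(2),read_finger_gap(),read_clock())
```

```text
False [604.77  18.75  86.56]
gap 58.54764139787031 [604.52  18.6   86.91] [-2.  -0.8  5.9] [-0.11  0.27 -0.05]
False [604.15  18.49  78.15] [-14.2  -0.7  36.8] [0.1  1.44 0.02] 59.162663004659926 14.0333
```

Run:
```python
from h import *
A=[604.2,18.7]
move_linear(A+[77.5],speed=60); set_gripper(85); move_linear(A+[135],speed=200); set_gripper(38); print(read_finger_gap())
for X in (A,P(.55,5.95,0)[:2]):
    X=list(X)
    move_linear(X+[135],quat(YAW),speed=200); sleep(.1); f0=read_wrist_force();m0=read_ft_torque()
    h=move_linear(X+[96],speed=40,f_stop=30); z1=read_eef_pos()[2]; sleep(.1); print(h,z1.round(2),read_eef_pos().round(2),(read_wrist_force()-f0).round(1),(read_ft_torque()-m0).round(2))
    move_linear(X+[135],speed=150)
print(read_clock())
p=read_eef_pos(); move_linear([p[0],p[1],230],speed=200)
reach([480,-250,260],quat(YAW))
from fit import *
for n in("scene","side"):
    f=grab_frame(n); cv2.imwrite(f"pics/{n}_3.png",f["frame"][:,:,::-1]); w=cloud(f).reshape(-1,3); w=w[np.isfinite(w).all(1)]
    r=fit_riser(w,605.3,11,YAW,64)[0]; print(n,r.round(2))
    for k,a in ((0,[603.4,18.9]),(1,P(0,6,0)[:2])):
        q,e,_=fit_crad(w,*a,ZR+22.5,YAW); print(" ab"[k+1],loc(q[None,:3],r[0]-np.sin(r[3])*k*r[2],r[1]+np.cos(r[3])*k*r[2],r[4],r[3]).round(2),round(q[3]-r[3],3),round(e,2))
        L=loc(w,*q); 
        for sx in(-1,1):
            for sy in (-1,1):
                m=(L[:,0]*sx>20)&(L[:,0]*sx<28)&(L[:,1]*sy>4)&(L[:,1]*sy<28)&(abs(L[:,2]-22.5)<5); print("   land",sx,sy,m.sum(),np.median(L[m,2]).round(2)-22.5)
print(read_clock())
a=cv2.imread("pics/scene_3.png")[170:310,210:400];b=cv2.imread("pics/side_3.png")[170:310,240:430]
cv2.imwrite("pics/crop3.png",np.hstack([cv2.resize(i,(400,295),interpolation=2) for i in(a,b)]))
```

```text
37.77953043089754
True 108.07 [604.1   18.84 108.11] [-1.1 -0.3  4.6] [ 0.12 -0.01 -0.06]
True 108.11 [566.8  166.31 108.08] [-1.1  0.1  5.7] [0.02 0.14 0.04]
19.25
scene [6.0570e+02 8.9800e+00 1.5386e+02 2.5000e-01 6.3840e+01]
a [[-0.11  9.01 22.87]] -0.004 0.64
   land -1 -1 31 -0.41000000000000014
   land -1 1 31 0.120000000000001
   land 1 -1 33 0.41000000000000014
   land 1 1 36 0.21999999999999886
b [[-0.15  7.13 22.63]] -0.009 0.63
   land -1 -1 38 0.1700000000000017
   land -1 1 37 -0.7899999999999991
   land 1 -1 39 0.129999999999999
   land 1 1 44 -0.23000000000000043
side [6.0513e+02 1.1720e+01 1.5378e+02 2.5000e-01 6.4540e+01]
a [[-0.17  8.99 22.72]] -0.001 0.58
   land -1 -1 35 -0.16000000000000014
   land -1 1 37 -0.10000000000000142
   land 1 -1 28 0.019999999999999574
   land 1 1 35 0.3000000000000007
b [[-0.36  6.94 22.69]] -0.006 0.55
   land -1 -1 46 -0.14999999999999858
   land -1 1 48 -0.41000000000000014
   land 1 -1 43 -0.120000000000001
   land 1 1 47 0.28000000000000114
21.55
```

View pics/crop3.png

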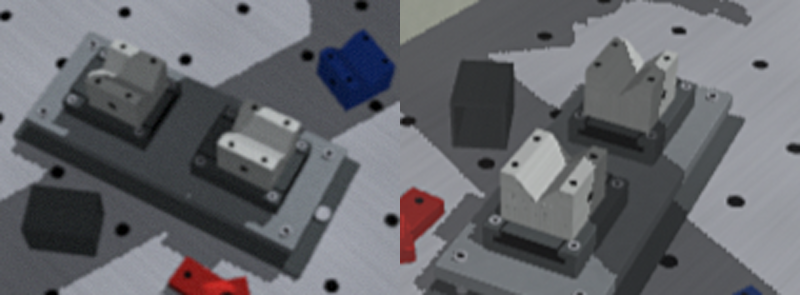

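Run:
```python
from cell import *
import numpy as np
print(np.abs(read_qvel()).max(),read_wrist_force().round(1)); finish_job(); print(read_clock())
```

```text
0.002912759405697128 [ 0.2 -0.8 -0.1]
the job is handed in; nothing more can be done
the job is handed in; nothing more can be done
```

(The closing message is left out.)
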